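Fetch the first-aid case from its hanger

TASK

Someone at the grinder has nicked a finger: lift the green first-aid case with the white crosses up and off its two-pronged hanger, carry it over, and stand it upright in the middle of the round blue mat, setting it down rather than dropping it. Leave the red case hanging and everything else on the bench where it is.

Things in the scene. Friction and masses are not known exactly. Their poses are not given: they have to be found in the camera images.
- aid_box: first-aid case, green with white crosses on broad faces and top, 65 (x) x 140 (y) x 100 (z) mm, 0.3 to 0.65 kg. Fixed black bow handle on top: round bar 12 thick along y, 110 long, axis 150 above the underside (50 above the case top), legs at y = +-55. Origin at the centre of the underside, z up. Starts hanging by the bar on stand_green's prongs, underside 90 above the bench
- aid_box_bar (a point): middle of the handle bar's axis on the first-aid case, axes as the case's; while it hangs, 72 mm of bar are free between the prongs, to be gripped from above
- stand_green: fixed grey stand, the first-aid case's hanger. Origin on the bench straight below the seated bar; z up, local -x is where its prongs point (roughly to the robot), hung bar along y. Base plate 200 x 130 x 12, x = -55 to 145. Post at x = 98, crossbar 110 long at x = 90, top 249 high. Two round prongs 8 thick at y = +-40 run from the crossbar to seats at x = 0 and upturned tips at x = -33
- stand_green_seat (a point): where the middle of the hung bar's axis lies on stand_green, 240 above the bench. The prong tips' tops stand about 8 above this. To unhook: raise the bar over 14 mm but under 35 mm (then the case top meets the prongs from below), then draw it at least 75 mm to the stand's local -x before raising it further
- mat: flat round blue rubber mat, 220 mm across, 4 thick, fixed on the bench, with a thin white circle 110 across round its middle; origin at the centre of its underside
- bit_box: the red case, same size, shape and handle as the green one but without crosses; hangs on stand_red and stays there; origin at the centre of its underside, z up
- stand_red: the other stand, same as stand_green; the two stands may be on either side of the mat
- screw_jar: jar with yellow cap, 60 across, 70 high; origin under its centre
- flange: dark steel pipe flange, 90 across, 45 high; origin under its centre
- screwdriver: screwdriver with red handle lying near the far edge; origin under its middle, x along it
- wrench: steel wrench lying near the far edge; origin under its middle, x along it
- hammer: hammer lying at the left; origin under its middle, x along it
- oil_bottle: yellow oil bottle, 60 across, 150 high; origin under its centre
- mug: white mug, 80 across, 85 high; origin under its centre
Mind the look-alikes: they are no part of the job. Several things have the shape of the aid_box; the one meant has the colours described above.

How it is judged:
On the way:
1. the green case is off its prongs and carried: its bar more than 60 mm (horizontally) from the seat and still more than 190 mm above the bench, not touching the stand (horizontal distance between aid_box_bar and stand_green_seat above 0.06 m and height (world z) of aid_box_bar above 0.19 m and contact force between aid_box and stand_green below 0.1 N), for 0.1 s.
At the end, for the whole second after the job is handed in: The green case stands upright (within 0.10 rad) and at rest on the mat, its middle within 50 mm of the mat's middle; the red case still hangs within 50 mm of where it was, and the jar, flange, screwdriver, wrench, hammer, bottle and mug are within 40 mm of where they were (horizontal distance between aid_box and mat below 0.05 m and z of aid_box in the frame of mat between -0.002 and 0.01 m and angle between aid_box's own z axis and vertical below 0.1 rad and linear speed of aid_box below 0.02 m/s and distance of bit_box from where it was at the start of the episode below 0.05 m and height (world z) of bit_box above 0.08 m and distance of each of screw_jar, flange, screwdriver, wrench, hammer, oil_bottle, mug from where it was at the start of the episode below 0.04 m); the robot touches nothing.
It fails at once if the green case is dropped (moving faster than 0.7 m/s with no finger touching it, a fall of about 25 mm) (linear speed of aid_box above 0.7 m/s and contact force between aid_box and the fingers below 0.1 N).
It fails at once if the red case comes off its hanger or is shoved (moves more than 50 mm) (distance of bit_box from where it was at the start of the episode above 0.05 m).
It fails at once if a bystander (jar, flange, screwdriver, wrench, hammer, bottle or mug) is moved more than 40 mm (distance of any of screw_jar, flange, screwdriver, wrench, hammer, oil_bottle, mug from where it was at the start of the episode above 0.04 m).
It also fails if it takes over 54 s, if anything falls off the work surface, if the arm or the gripper's body presses on something with over 40 N, if the wrist force passes 120 N, or if a joint passes its speed limit or range.

ROBOT

A 6-joint arm with a two-finger parallel gripper is mounted at the origin on the work surface. World frame = base frame: x ahead of the robot, y to its left, z up, the work surface at z = 0. Lengths are in m, angles in rad, forces in N, time in s.
With the tool pointing down it reaches from about 0.275 to 0.725 m from the base axis. Payload 15.9 kg.
Tool frame: the origin (TCP) lies on the centre line of the jaws, within the pads' length; the fingertips stand 8 mm ahead of it and the grasp point (between the pads) lies 11 mm behind it; z points along the fingers, y is the direction in which the jaws open and shut (so a half turn about z gives the same grasp; the last joint's range is limited). The gripper opens to 85 mm and grips with 20 to 120 N. Pads are 22 mm wide; open, the fingers measure 114 mm over their backs; the gripper's body (76 mm by 85 mm) begins 54 mm behind the grasp point. The pads swing forward as they close: fully open they stand 13 mm farther back than shut.
Start: joints at [-1.192, 0.213, -0.034, 1.323, 0, 1.571], TCP at [0.185, -0.465, 0.239] pointing down, gripper open.
Joint ranges: [-2.98, 2.98], [-0.74, 1.72], [-1.14, 1.35], [-2.1, 2.04], [-1.57, 1.44], [-3.14, 3.14]. Speed limits (rad/s): [1.89, 1.89, 2.39, 2.57, 3.14, 3.14].

INTERFACE

Orientations are given as a rotation vector (axis times angle).
In Python, from rig import sense, camera, camera_model, close_job gives the robot as it stands. The module is installed in compiled form; this text tells all that it offers.
- The arm moves only by the tool servo_tool, never from a script. Its argument "deltas" is a list of rows, each a list of 5 numbers: the shift along the tool's x, y, z in m, then the turn about the tool's z in rad, then the gripper's target within -1 to 1 (fully open at 1, half-way at 0, shut at -1). In form: [[dx, dy, dz, twist, fingers], ...]. A call has 1 to 20 rows; each row is the pose to reach, as a shift and turn from the pose commanded when the call began, along the tool's axes at that moment; what a row does not reach only later rows make up. A row lasts 1/10 s, in which the tool goes at most 50 mm and 8.59 degrees, less where a joint would pass 70% of its speed; a pose out of reach is approached as far as the arm can. A call with a gripper value outside its range is refused whole. The fingers move at their own pace and stop on an object; "squeeze" is the grip in N (left out, the last holds). Time passes only in rows, so rows that repeat a pose let the fingers close. It gives the time, the measured TCP pose, the force and the opening at its end, in the units of the state.
- sense(): the state, without advancing time (a new reading comes with each control period).
- camera(name): name is "side" or "top"; returns (picture, depth): 384x512x3 uint8, red, green, blue; 384x512 float32, m along the optical axis (not along the pixel's ray), 0 where there is no reading.
- camera_model(name): a dict with "fx", "fy", "cx", "cy" (pixels), "T" (4x4, takes a point from camera to world coordinates). Camera axes: x right, y down, z forward; pixel columns grow to the right and rows downward; lengths in m; the calibration is good to about 2 mm. A picture is of the moment at which its call begins. camera_model takes no time and is no camera call.
- close_job(): hands the job in, once; it reports no verdict.
The state is a dict: "time": time; "qpos": joint angles; "joint_velocities": joint speeds; "joint_torque": joint torques, N m; "ee_pos": TCP position; "tool_rot": TCP orientation; "force": force on the tool from outside, world axes, zero at the start; "torque": the same for the moment, N m; "grip_width": opening from 0.0 (shut) to 1.0 (fully open).
Only numpy, scipy, OpenCV 4.12 (cv2) and the standard library are available. Lean on these libraries where they do the work, as an engineer would, in place of code of your own. Each camera call takes 0.05 s, during which the arm holds its last target. There are 200 camera calls.

## Working session

There is one attempt and no reset: what is moved stays moved. The work goes in short steps, Python scripts to look and compute and a tool call to move; the robot and the scene stay as the last step left them, time stands still between calls to the robot, and variables do not carry over. Pictures are saved under pics/ and viewed, about 8 in all and at most 12, crops included, and the job is handed in when it is done.

Besides the shell and the picture viewer there is one more tool, called after ">>>" as name(argument=value, ...) on one line, values as JSON. servo_tool: Moves the arm, as the interface text tells. Its arguments: {"type":"object","properties":{"deltas":{"type":"array","items":{"type":"array","items":{"type":"number"}}},"squeeze":{"type":"number"}},"required":["deltas"]}

```bash
mkdir -p pics; cat > h.py <<'E'
import numpy as np, cv2
from rig import sense, camera, camera_model
def pts(name, depth):
    m=camera_model(name); v,u=np.mgrid[:384,:512]
    c=np.stack([(u-m['cx'])/m['fx']*depth,(v-m['cy'])/m['fy']*depth,depth,np.ones_like(depth)],-1)
    return (c@np.array(m['T']).T)[...,:3]
def save(fn,p,s=1): cv2.imwrite('pics/'+fn,cv2.resize(p[...,::-1],None,fx=s,fy=s,interpolation=cv2.INTER_NEAREST))
E
python3 - <<'E'
from h import *
ims=[]
for n in('top','side'):
    p,d=camera(n); ims.append(p); np.savez(f'{n}0.npz',p=p,d=d); print(n,np.round(camera_model(n)['T'],3).tolist())
    save(n+'0.png',p,1.5)
s=sense(); print(s['time'],s['ee_pos'],s['tool_rot'],s['force'],s['grip_width'])
E
```

```text
top [[-0.024, -0.995, 0.099, 0.425], [-1.0, 0.023, -0.008, 0.016], [0.006, -0.099, -0.995, 1.669], [0.0, 0.0, 0.0, 1.0]]
side [[-0.948, -0.251, 0.194, 0.27], [-0.317, 0.732, -0.603, 0.922], [0.009, -0.634, -0.773, 1.316], [0.0, 0.0, 0.0, 1.0]]
0.1 [ 0.1847891  -0.46430103  0.23888037] [-3.08449494e+00 -5.91241633e-01  2.91233577e-04] [0.24243651 0.05205176 0.44934215] 0.9983440740650542
```

View pics/top0.png

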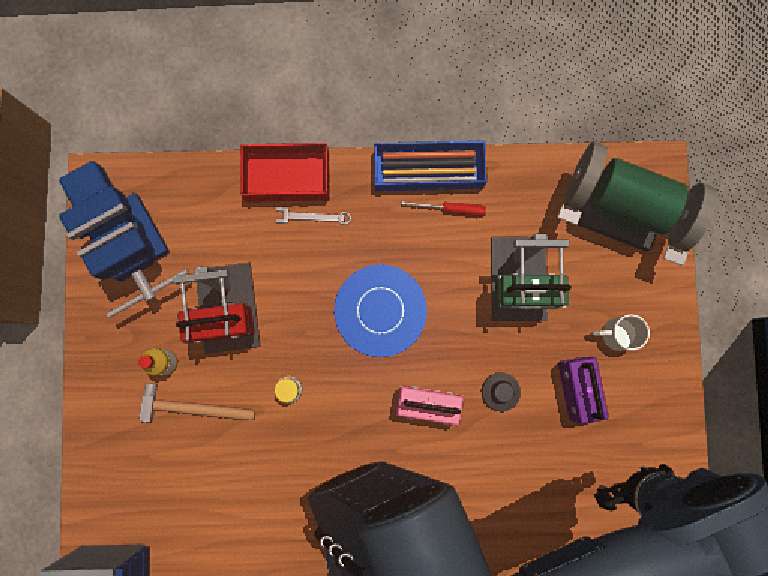

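View pics/side0.png

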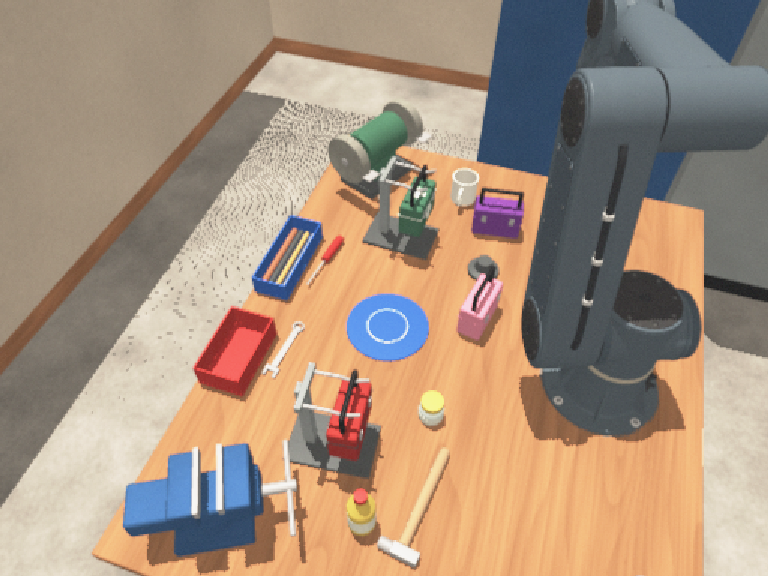

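Both views show the scene clearly, at 1.5x scale. These could be taken for the green case, with top-view pixels:
- red case (213,322)
- pink case (430,405)
- purple case (583,390)
- green grinder (640,195)
- green case with white cross, hanging on prongs (535,290)

I choose the one at (535,290). The mat is at (380,310).

```bash
python3 - <<'E'
from h import *
for n in('top','side'):
    f=np.load(n+'0.npz'); p,d=f['p'],f['d']; P=pts(n,d); hsv=cv2.cvtColor(p,cv2.COLOR_RGB2HSV)
    roi=np.zeros((384,512),bool)
    if n=='top': roi[150:225,315:400]=1
    else: roi[100:175,235:300]=1
    dark=roi&(hsv[...,2]<70)&(P[...,2]>.225)&(P[...,2]<.262)
    q=P[dark]; c,sz,a=cv2.minAreaRect(q[:,:2].astype(np.float32)*1000); print(n,'bar',len(q),q.mean(0),c,sz,a,np.percentile(q[:,2],[5,50,95]))
    b=cv2.boxPoints((c,sz,a)); print(b.round(0).tolist())
    g=roi&(hsv[...,2]>0)&(P[...,2]>.175)&(P[...,2]<.20); q=P[g]; c,sz,a=cv2.minAreaRect(q[:,:2].astype(np.float32)*1000); print(' casetop',len(q),c,sz,a)
    bl=((hsv[...,0]>100)&(hsv[...,0]<125)&(hsv[...,1]>120)&(abs(P[...,2])<.012)&(abs(P[...,1]-.03)<.25)&(P[...,0]<.6)&(P[...,0]>.2)).astype(np.uint8)
    k,l,st,ce=cv2.connectedComponentsWithStats(bl); i=1+st[1:,4].argmax()
    c,r=cv2.minEnclosingCircle(P[l==i][:,:2].astype(np.float32)); print(' mat',c,r)
    if n=='top':
        # prongs/crossbar: heights
        q=P[roi&(P[...,2]>.21)&(hsv[...,2]>90)]; print(' prongs',q.min(0),q.max(0))
        # obstacles over bench heights
        for nm,(u,v) in dict(flange=(334,261),mug=(417,222),pink=(287,270),purple=(389,260)).items():
            w=P[v-25:v+25,u-25:u+25].reshape(-1,3); w=w[w[:,2]>.03]; print(nm,w.min(0).round(3),w.max(0).round(3))
p=np.load('top0.npz')['p']; s=np.load('side0.npz')['p']
save('crop.png',np.hstack([p[140:235,305:405],s[95:190,225:325]]),4)
E
```

```text
top bar 198 [ 0.59091204 -0.32043422  0.24227127] (619.7587280273438, -323.21124267578125) (121.9868392944336, 103.52543640136719) 88.39530181884766 [0.23208474 0.24310309 0.24985801]
[[566.0, -383.0], [670.0, -386.0], [673.0, -264.0], [570.0, -261.0]]
 casetop 701 (612.34765625, -322.83624267578125) (140.2638397216797, 141.68136596679688) 88.28321838378906
 mat (0.5522447228431702, 0.004293747246265411) 0.10962008684873581
 prongs [ 0.42544205 -0.38145844  0.22940688] [0.68329735 0.01590306 1.66922055]
flange [ 0.335 -0.293  0.031] [0.425 0.016 1.669]
mug [ 0.402 -0.598  0.03 ] [0.523 0.016 1.669]
pink [ 0.291 -0.174  0.032] [0.425 0.016 1.669]
purple [ 0.283 -0.491  0.03 ] [0.432 0.016 1.669]
side bar 44 [ 0.57005467 -0.31108093  0.24488918] (569.497314453125, -312.6622314453125) (108.23338317871094, 9.50942611694336) 88.41520690917969 [0.23773902 0.24592927 0.25012613]
[[563.0, -367.0], [573.0, -367.0], [576.0, -259.0], [566.0, -258.0]]
 casetop 407 (670.101318359375, -348.05560302734375) (147.46908569335938, 299.28485107421875) 74.8034439086914
 mat (0.5507473349571228, 0.002129108179360628) 0.11159080266952515
```

View pics/crop.png

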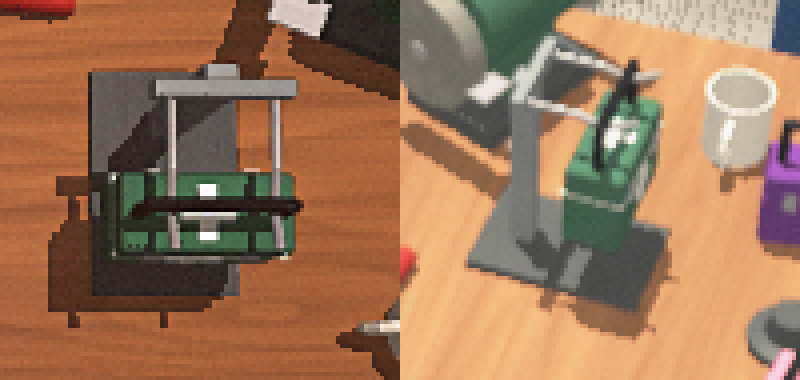

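The crop confirms white crosses on the green case: its bar hangs on prongs, at top-view full-resolution pixel ~(358,191). Next I fit the bar and work out the move.

```bash
cat >> h.py <<'E'
from scipy.spatial.transform import Rotation as R
def plan(target,yaw=None):
    s=sense(); M=R.from_rotvec(s['tool_rot']).as_matrix()
    y0=np.arctan2(M[1,0],M[0,0]); print('t',s['time'],'pos',np.round(s['ee_pos'],4),'yaw',y0.round(3),'F',np.round(s['force'],1),'w',s['grip_width'],'tilt',M[2,2])
    print('delta',(M.T@(np.array(target)-s['ee_pos'])).round(4),'twist',None if yaw is None else -(yaw-y0))
def bar(n,lo,hi,box):
    p,d=camera(n); P=pts(n,d); v=p.max(-1); x0,x1,y0,y1=box
    m=(v<70)&(P[...,2]>lo)&(P[...,2]<hi)&(P[...,0]>x0)&(P[...,0]<x1)&(P[...,1]>y0)&(P[...,1]<y1)
    return p,P,P[m]
E
python3 - <<'E'
from h import *
for n in('top','side'):
    p,P,q=bar(n,.23,.262,(.54,.61,-.42,-.23))
    c,sz,a=cv2.minAreaRect(q[:,:2].astype(np.float32)*1000); k=np.polyfit(q[:,1],q[:,0],1); print(n,len(q),c,sz,a,'slope',k, q[:,2].max())
plan((.571,-.322,.32),1.57)
E
```

```text
top 156 (573.9486694335938, -320.85565185546875) (121.61479187011719, 12.377741813659668) 88.49230194091797 slope [0.02573262 0.58255492] 0.25287733511025734
side 41 (570.27783203125, -312.4963073730469) (103.66059875488281, 9.546692848205566) 86.42271423339844 slope [0.04505093 0.58419576] 0.25190687578270765
t 0.2 pos [ 0.1848 -0.4644  0.239 ] yaw 0.379 F [-0.7 -0.2  0.2] w 0.9987316587443082 tilt -0.9999997669260432
delta [ 0.4114  0.0105 -0.081 ] twist -1.191210937372147
```

>>> servo_tool(deltas=[[0,0,-0.04,0,1],[0.02,0,-0.08,-0.1,1],[0.06,0,-0.085,-0.2,1],[0.1,0.002,-0.085,-0.3,1],[0.14,0.004,-0.085,-0.4,1],[0.18,0.006,-0.085,-0.5,1],[0.22,0.008,-0.085,-0.6,1],[0.26,0.01,-0.085,-0.7,1],[0.3,0.01,-0.085,-0.8,1],[0.34,0.01,-0.085,-0.9,1],[0.375,0.01,-0.085,-1.0,1],[0.4,0.01,-0.085,-1.1,1],[0.413,0.01,-0.085,-1.165,1],[0.413,0.01,-0.085,-1.165,1],[0.413,0.01,-0.085,-1.165,1],[0.413,0.01,-0.085,-1.165,1]], squeeze=60)

```text
time: 1.8
ee_pos: [0.5715, -0.3216, 0.3246]
tool_rot: [2.254, 2.188, -0.0]
force: [0.3, -0.2, 1.1]
grip_width: 1.001
```

```bash
python3 - <<'E'
from h import *
plan((.573,-.321,.229),1.545)
a,_=camera('side'); b,_=camera('top'); save('above.png',np.hstack([b[100:240,290:430],a[70:210,205:345]]),2.8)
E
```

```text
t 1.8 pos [ 0.5715 -0.3216  0.3246] yaw 1.541 F [ 0.3 -0.2  1.1] w 1.0007066963243207 tilt -0.9999999877604449
delta [0.0007 0.0014 0.0956] twist -0.0035975979827682636
```

View pics/above.png

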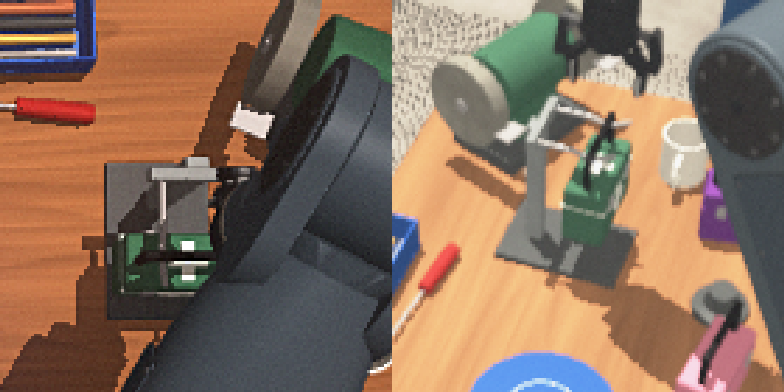

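The side view shows the open jaws above the bar, straddling it across x at crop pixel (610,60), with the bar at (608,150). Descending.

>>> servo_tool(deltas=[[0,0.001,0.025,0,1],[0,0.001,0.05,0,1],[0,0.001,0.07,0,1],[0,0.001,0.085,0,1],[0,0.001,0.095,0,1],[0,0.001,0.095,0,1],[0,0.001,0.095,0,0],[0,0.001,0.095,0,-1],[0,0.001,0.095,0,-1],[0,0.001,0.095,0,-1],[0,0.001,0.095,0,-1],[0,0.001,0.095,0,-1],[0,0.001,0.095,0,-1],[0,0.001,0.095,0,-1]], squeeze=80)

```text
time: 3.3
ee_pos: [0.5735, -0.3212, 0.2296]
tool_rot: [2.251, 2.191, 0.0]
force: [1.5, -1.0, 5.0]
grip_width: 0.109
```

>>> servo_tool(deltas=[[0,0,-0.005,0,-1],[0,0,-0.011,0,-1],[0,0,-0.017,0,-1],[0,0,-0.023,0,-1],[0,0,-0.025,0,-1],[0,0,-0.025,0,-1],[0,0,-0.025,0,-1]])

```text
time: 4.0
ee_pos: [0.5733, -0.3211, 0.2541]
tool_rot: [-2.251, -2.191, 0.0]
force: [-0.0, 1.0, -2.7]
grip_width: 0.111
```

```bash
python3 - <<'E'
from h import *
plan((.46,-.321,.255))
a,_=camera('side'); save('lift.png',a[70:210,205:345],4)
E
```

```text
t 4.0 pos [ 0.5733 -0.3211  0.2541] yaw 1.544 F [-0.   1.  -2.7] w 0.11133100386822187 tilt -0.999999966255121
delta [-0.0029 -0.1133 -0.0009] twist None
```

View pics/lift.png

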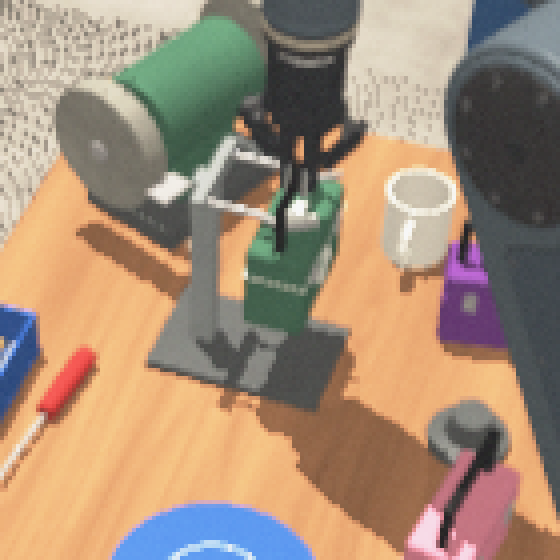

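The case is held at the bar (crop pixel (297,180)). I'll check how far it actually rose.

```bash
python3 - <<'E'
from h import *
f=np.load('side0.npz'); 
for p,d in((f['p'],f['d']),camera('side')):
    P=pts('side',d); h=cv2.cvtColor(p,cv2.COLOR_RGB2HSV)
    m=(h[...,0]>60)&(h[...,0]<95)&(h[...,1]>80)&(P[...,0]>.5)&(P[...,0]<.63)&(abs(P[...,1]+.32)<.1)&(P[...,2]>.05)
    print(m.sum(),np.percentile(P[m],[1,50,99],axis=0).round(3).tolist())
E
```

```text
142 [[0.539, -0.377, 0.11], [0.556, -0.285, 0.19], [0.598, -0.251, 0.197]]
93 [[0.539, -0.379, 0.134], [0.566, -0.272, 0.214], [0.598, -0.252, 0.22]]
```

It rose 24 mm, clear of the tips and below the 35 mm limit. Drawing it out along the stand's -x.

>>> servo_tool(deltas=[[0,-0.005,0,0,-1],[0,-0.015,0,0,-1],[0,-0.028,0,0,-1],[0,-0.042,0,0,-1],[0,-0.056,0,0,-1],[0,-0.07,0,0,-1],[0,-0.084,0,0,-1],[0,-0.098,0,0,-1],[0,-0.109,0,0,-1],[0,-0.115,0,0,-1],[0,-0.115,0,0,-1],[0,-0.115,0,0,-1]])

```text
time: 5.3
ee_pos: [0.4586, -0.3181, 0.2543]
tool_rot: [2.251, 2.191, 0.0]
force: [0.9, -1.5, -3.7]
grip_width: 0.111
```

```bash
python3 - <<'E'
from h import *
plan((.4600,.003,.255))
plan((.5515,.003,.255))
a,_=camera('side'); save('drawn.png',a[70:310,180:380],2.5)
E
```

```text
t 5.3 pos [ 0.4586 -0.3181  0.2543] yaw 1.544 F [ 0.9 -1.5 -3.7] w 0.11088253042216495 tilt -0.999999962487224
delta [ 0.321  -0.0073 -0.0007] twist None
t 5.3 pos [ 0.4586 -0.3181  0.2543] yaw 1.544 F [ 0.9 -1.5 -3.7] w 0.11088253042216495 tilt -0.999999962487224
delta [ 0.3235  0.0842 -0.0007] twist None
```

View pics/drawn.png

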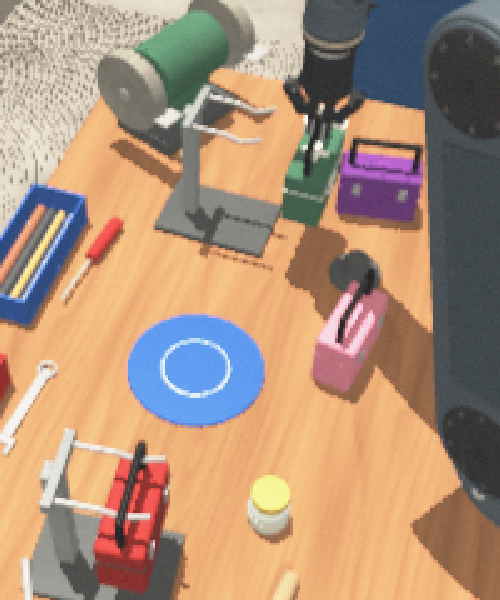

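The case is off the prongs, hanging upright in the jaws at (315,175), and the way to the mat at (197,370) is clear. Carrying it over.

>>> servo_tool(deltas=[[0.005,0,-0.01,0,-1],[0.015,0,-0.02,0,-1],[0.03,0,-0.02,0,-1],[0.05,0,-0.02,0,-1],[0.072,0,-0.02,0,-1],[0.095,0,-0.02,0,-1],[0.12,0.002,-0.02,0,-1],[0.145,0.006,-0.02,0,-1],[0.17,0.012,-0.02,0,-1],[0.195,0.022,-0.02,0,-1],[0.22,0.034,-0.02,0,-1],[0.243,0.046,-0.02,0,-1],[0.264,0.058,-0.02,0,-1],[0.283,0.068,-0.02,0,-1],[0.3,0.076,-0.02,0,-1],[0.313,0.081,-0.02,0,-1],[0.32,0.084,-0.02,0,-1],[0.323,0.084,-0.02,0,-1],[0.323,0.084,-0.02,0,-1],[0.323,0.084,-0.02,0,-1]])

```text
time: 7.35
ee_pos: [0.5508, 0.0021, 0.2744]
tool_rot: [2.252, 2.191, -0.0]
force: [-0.6, -0.3, -3.2]
grip_width: 0.112
```

```bash
cat > lo.py <<'E'
from h import *
import sys
plan((.5515,.003,.144))
p,d=camera('side'); P=pts('side',d); h=cv2.cvtColor(p,cv2.COLOR_RGB2HSV)
m=(h[...,0]>60)&(h[...,0]<95)&(h[...,1]>80)&(abs(P[...,0]-.55)<.1)&(abs(P[...,1])<.13)&(P[...,2]>.0)
q=P[m]; print(m.sum(),np.percentile(q,[1,50,99],axis=0).round(3).tolist())
c=q[q[:,2]>np.percentile(q[:,2],99)-.01]; print('top',cv2.minAreaRect(c[:,:2].astype(np.float32)*1000))
f=q[q[:,2]<np.percentile(q[:,2],99)-.02]; print('side face +y: y vs z slope',np.polyfit(f[:,2],f[:,1],1))
save(sys.argv[1],p[130:310,180:360],3)
E
python3 lo.py overmat.png
```

```text
t 7.35 pos [0.5508 0.0021 0.2744] yaw 1.543 F [-0.6 -0.3 -3.2] w 0.11184651250668698 tilt -0.9999999905979399
delta [0.0009 0.0007 0.1304] twist None
159 [[0.517, -0.057, 0.141], [0.54, 0.045, 0.234], [0.578, 0.072, 0.24]]
top ((547.4728393554688, 6.136310577392578), (128.326416015625, 60.3368034362793), 88.90985107421875)
side face +y: y vs z slope [0.08864077 0.04786049]
```

View pics/overmat.png

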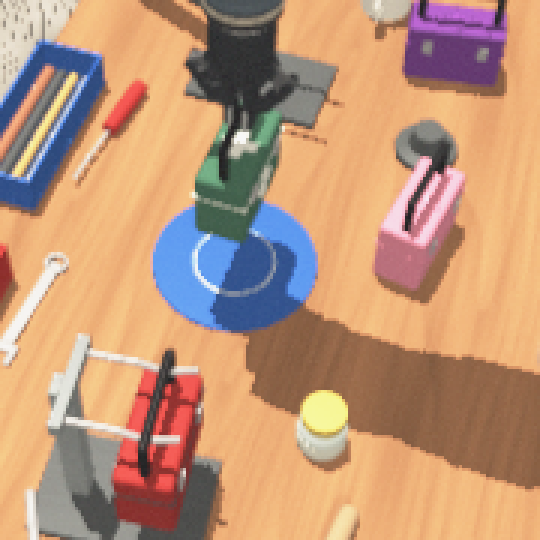

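The case hangs upright over the mat's ring (crop (235,260)). Its underside is about 131 mm above the mat. Lowering to ~8 mm first, then slowly.

>>> servo_tool(deltas=[[0.001,0.001,0.005,0,-1],[0.001,0.001,0.015,0,-1],[0.001,0.001,0.03,0,-1],[0.001,0.001,0.046,0,-1],[0.001,0.001,0.062,0,-1],[0.001,0.001,0.078,0,-1],[0.001,0.001,0.093,0,-1],[0.001,0.001,0.106,0,-1],[0.001,0.001,0.115,0,-1],[0.001,0.001,0.121,0,-1],[0.001,0.001,0.123,0,-1],[0.001,0.001,0.123,0,-1],[0.001,0.001,0.123,0,-1]])

```text
time: 8.7
ee_pos: [0.5524, 0.0036, 0.1518]
tool_rot: [2.251, 2.191, 0.001]
force: [0.4, 0.1, -2.4]
grip_width: 0.11
```

>>> servo_tool(deltas=[[0,0,0.002,0,-1],[0,0,0.004,0,-1],[0,0,0.005,0,-1],[0,0,0.006,0,-1],[0,0,0.007,0,-1],[0,0,0.007,0,-1],[0,0,0.007,0,-1]])

```text
time: 9.4
ee_pos: [0.5521, 0.0036, 0.1443]
tool_rot: [-2.251, -2.191, 0.0]
force: [0.0, 0.2, -2.6]
grip_width: 0.11
```

>>> servo_tool(deltas=[[0,0,0.001,0,-1],[0,0,0.001,0,-1],[0,0,0.002,0,-1],[0,0,0.002,0,-1]])

```text
time: 9.8
ee_pos: [0.5529, 0.0036, 0.1439]
tool_rot: [2.25, 2.19, 0.003]
force: [-3.5, 0.1, 17.2]
grip_width: 0.109
```

```bash
python3 lo.py set.png
```

```text
t 9.8 pos [0.5529 0.0036 0.1439] yaw 1.544 F [-3.5  0.1 17.2] w 0.10925132428205149 tilt -0.9999961408607029
delta [-0.0006 -0.0014 -0.0001] twist None
149 [[0.518, -0.055, 0.023], [0.544, 0.038, 0.104], [0.581, 0.073, 0.11]]
top ((548.7980346679688, 7.222129821777344), (129.32864379882812, 61.53877639770508), 87.61373138427734)
side face +y: y vs z slope [0.42290567 0.04078157]
```

View pics/set.png

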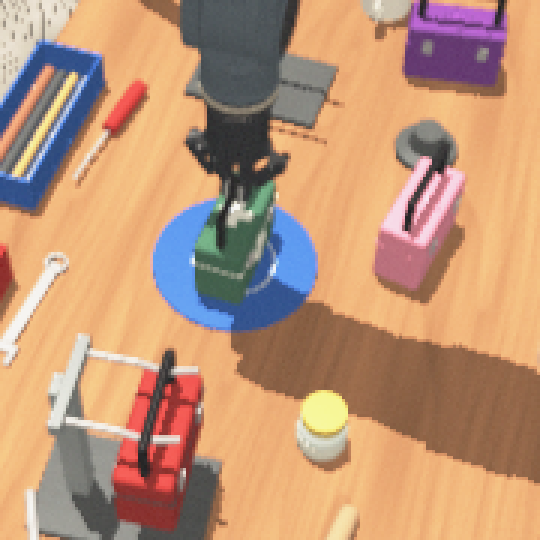

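The case stands on the mat (crop (235,245)), and the upward force shows contact. I'll back off 1.5 mm, open, then rise straight up.

>>> servo_tool(deltas=[[0,0,-0.001,0,-1],[0,0,-0.0015,0,-1],[0,0,-0.0015,0,-0.6],[0,0,-0.0015,0,-0.2],[0,0,-0.0015,0,0.5],[0,0,-0.0015,0,1],[0,0,-0.0015,0,1],[0,0,-0.0015,0,1],[0,0,-0.0015,0,1],[0,0,-0.0015,0,1],[0,0,-0.015,0,1],[0,0,-0.035,0,1],[0,0,-0.06,0,1],[0,0,-0.09,0,1],[0,0,-0.12,0,1],[0,0,-0.14,0,1],[0,0,-0.14,0,1],[0,0,-0.14,0,1]])

```text
time: 11.65
ee_pos: [0.5522, 0.0036, 0.2821]
tool_rot: [2.251, 2.191, 0.0]
force: [-0.6, 0.5, -0.4]
grip_width: 0.997
```

```bash
python3 lo.py done.png; python3 - <<'E'
from h import *
a=np.load('side0.npz'); p,d=camera('side'); A=pts('side',a['d']);B=pts('side',d)
def red(p,P):
    h=cv2.cvtColor(p,cv2.COLOR_RGB2HSV); m=((h[...,0]<8)|(h[...,0]>172))&(h[...,1]>150)&(P[...,2]>.05)&(P[...,1]>.2)&(P[...,1]<.45)&(P[...,0]<.62)
    return m.sum(),P[m].mean(0).round(4)
print(red(a['p'],A),red(p,B))
E
```

```text
t 11.65 pos [0.5522 0.0036 0.2821] yaw 1.544 F [-0.6  0.5 -0.4] w 0.9969836119468288 tilt -0.9999999486256764
delta [-0.0006 -0.0008  0.1381] twist None
181 [[0.518, -0.058, 0.011], [0.536, 0.014, 0.104], [0.581, 0.072, 0.111]]
top ((549.2232055664062, 5.952972412109375), (130.48329162597656, 62.79749298095703), 89.99867248535156)
side face +y: y vs z slope [0.09512693 0.06332959]
(np.int64(829), array([0.5126, 0.3794, 0.178 ])) (np.int64(834), array([0.5124, 0.3798, 0.1777]))
```

View pics/done.png

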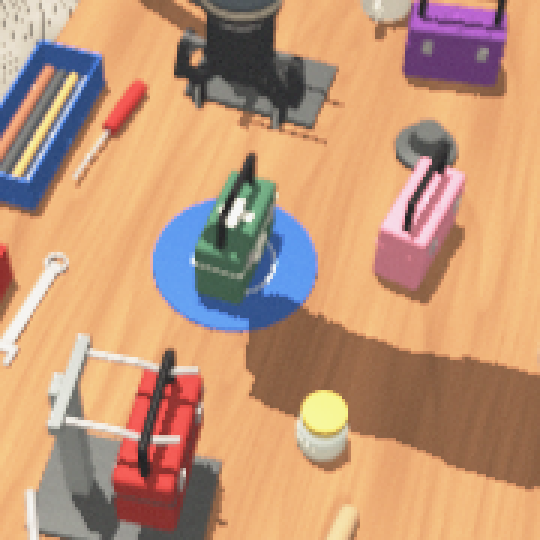

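The case stands upright in the middle of the mat (crop (235,240)). The gripper is open and well clear above, and the red case still hangs.

```bash
python3 -c "from rig import close_job; print(close_job())"
```

```text
the job is handed in; nothing more can be done
None
```

I gripped the green case by its bar, raised it 24 mm and drew it 115 mm clear of the prongs. I then carried it to the mat, lowered it until the force showed contact, let go and rose straight up. The job was handed in at about 12 s of the 54 s allowed; no verdict was reported.

**Green case:** the last side view shows it standing upright. Its top is centred at about (0.549, 0.006), and I measured the mat's middle at about (0.5515, 0.003), so they are within about 5 mm.

**Gripper:** it was open and clear of the case, with force near zero.

**Red case:** it still hangs and moved less than 1 mm.

**Other items:** I only checked these by eye. The last picture shows the jar, flange, screwdriver and wrench where they were, with the mug and hammer only partly in frame. The oil bottle is outside it, though the arm never went near the bottle.

**Unreliable check:** the side-face slope I computed for tilt was too noisy to use (0.09 to 0.42). Uprightness rests on the picture and on the case top's height of about 0.104–0.111 m.

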